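# Clamp the test cartridges square and start the incubation timer

### The job

Lay every test cartridge flat, ridge up, on the clamp plate, lengthwise between bar and fence and each centred in a white-outlined bay of its own, then wind the clamp bar fully home by turning its two knobs clockwise in small alternating turns, never letting one end of the bar get more than about a centimetre ahead of the other. Once the bar is home and the cartridges still stand in their evenly spaced row, set the loose timer to 15 minutes, pressing it down as you turn so that its body neither spins nor wanders. Leave the mouse, cup and bottle alone.

Things in the scene. Friction and masses are not known exactly. Their poses are not given: they have to be found in the camera images.
- clamp: The cartridge clamp, a grey plate 170 x 380 x 6 mm fixed to the bench. Origin: centre of its underside; x points from the sliding bar to the fence (away from the robot), y along the fence to the left.
- fence (a point): Middle of the inner face of the fence, a fixed aluminium strip 250 mm long across the far side of the plate, its top 24 mm above the bench. The point is on the top edge, 70 mm from the clamp's origin; axes as the clamp's. With the bar home its face is 81 mm from the fence: 1 mm of slack over the 80 mm cartridges, which are held but not squeezed.
- bay1 (a point): Bay 1 of 4 (1 is leftmost), outlined in white on the clamp plate, 62 mm from bay to bay. The point, on the plate's top 6 mm above the bench, is under the centre of a cartridge clamped in that bay; axes as the clamp's. Before the bar is wound in, a cartridge may lie up to 20 mm nearer the bar; the bar pushes it to the fence.
- bay2 (a point): Bay 2 of 4 (1 is leftmost), outlined in white on the clamp plate, 62 mm from bay to bay. The point, on the plate's top 6 mm above the bench, is under the centre of a cartridge clamped in that bay; axes as the clamp's. Before the bar is wound in, a cartridge may lie up to 20 mm nearer the bar; the bar pushes it to the fence.
- bay3 (a point): Bay 3 of 4 (1 is leftmost), outlined in white on the clamp plate, 62 mm from bay to bay. The point, on the plate's top 6 mm above the bench, is under the centre of a cartridge clamped in that bay; axes as the clamp's. Before the bar is wound in, a cartridge may lie up to 20 mm nearer the bar; the bar pushes it to the fence.
- bay4 (a point): Bay 4 of 4 (1 is leftmost), outlined in white on the clamp plate, 62 mm from bay to bay. The point, on the plate's top 6 mm above the bench, is under the centre of a cartridge clamped in that bay; axes as the clamp's. Before the bar is wound in, a cartridge may lie up to 20 mm nearer the bar; the bar pushes it to the fence.
- cartridge1_c (a point): A test cartridge of white plastic, 70 g: a base 80 x 44 x 14 mm with an upright grip ridge 60 x 14 mm along the middle of its top, 36 mm tall in all; a dark window and two small wells beside the ridge. The point is its centre, 18 mm above its underside; x runs along its length and ridge, z up. It may be absent. Grip it across the 14 mm ridge (14 to 36 mm above its underside).
- cartridge2_c (a point): A test cartridge of white plastic, 70 g: a base 80 x 44 x 14 mm with an upright grip ridge 60 x 14 mm along the middle of its top, 36 mm tall in all; a dark window and two small wells beside the ridge. The point is its centre, 18 mm above its underside; x runs along its length and ridge, z up. It may be absent. Grip it across the 14 mm ridge (14 to 36 mm above its underside).
- cartridge3_c (a point): A test cartridge of white plastic, 70 g: a base 80 x 44 x 14 mm with an upright grip ridge 60 x 14 mm along the middle of its top, 36 mm tall in all; a dark window and two small wells beside the ridge. The point is its centre, 18 mm above its underside; x runs along its length and ridge, z up. It may be absent. Grip it across the 14 mm ridge (14 to 36 mm above its underside).
- cartridge4_c (a point): A test cartridge of white plastic, 70 g: a base 80 x 44 x 14 mm with an upright grip ridge 60 x 14 mm along the middle of its top, 36 mm tall in all; a dark window and two small wells beside the ridge. The point is its centre, 18 mm above its underside; x runs along its length and ridge, z up. It may be absent. Grip it across the 14 mm ridge (14 to 36 mm above its underside).
- knob_left_grip (a point): Middle of the left black clamp knob (an upright round knob 40 mm in diameter and 30 mm tall, its underside 34 mm and its top 64 mm above the bench), on its vertical axis 53 mm above the bench. The left is at +y of the clamp, 158 mm from its middle.
- knob_left (a joint): Turn of the left clamp knob, rad, growing clockwise seen from above, from 0 (bar end fully back) to 4.6 (bar end home on its stop). Each rad moves the left end of the bar (at 140 mm from the middle) 5.5 mm towards the fence. It takes about 0.1 N m and stays where it is left.
- bar_left (a point): Upper edge of the bar's pushing face near its left end, 125 mm from the bar's middle, 28 mm above the bench (the bar's top). The bar is 250 mm long and lies on the robot's side of the bays; its face is 106 mm from the fence when fully back, 81 mm when home; x is square to the bar's face.
- knob_right_grip (a point): Middle of the right black clamp knob (an upright round knob 40 mm in diameter and 30 mm tall, its underside 34 mm and its top 64 mm above the bench), on its vertical axis 53 mm above the bench. The right is at -y of the clamp, 158 mm from its middle.
- knob_right (a joint): Turn of the right clamp knob, rad, growing clockwise seen from above, from 0 (bar end fully back) to 4.6 (bar end home on its stop). Each rad moves the right end of the bar (at 140 mm from the middle) 5.5 mm towards the fence. It takes about 0.1 N m and stays where it is left.
- bar_right (a point): Upper edge of the bar's pushing face near its right end, 125 mm from the bar's middle, 28 mm above the bench (the bar's top). The bar is 250 mm long and lies on the robot's side of the bays; its face is 106 mm from the fence when fully back, 81 mm when home; x is square to the bar's face.
- timer: The timer: a loose round white unit 84 mm in diameter and 30 mm tall, 0.25 kg, with a grey knob on top. Origin under its centre, x towards its zero mark. The knob resists with about 0.12 N m, more than the unit's own weight can hold on the bench, so press down with 10 to 20 N while turning.
- timer_grip (a point): Middle of the timer's knob, on its upright axis, 55 mm above the bench. The knob has a skirt 58 mm in diameter from 31 to 37 mm above the bench, and above it a round grip 40 mm in diameter up to 65 mm. Fingertips may press down on the skirt, which turns with the knob.
- timer_knob (a joint): Setting of the timer, rad clockwise seen from above: 0 at the zero mark, 60 minutes to a full turn, so 15 minutes is 1.571 rad. The black line on the knob is the pointer. Two long marks on the unit's face show 0 and, a quarter turn clockwise, 15 minutes.
- timer_edge (a point): The zero mark on the timer's white body, 38 mm from its axis, 30 mm above the bench; the point's x points from the axis through the zero mark.
- mouse: A black computer mouse, 105 x 60 x 22 mm; a bystander. Origin under its centre.
- cup: A clear plastic cup 72 mm wide and 85 mm tall; a bystander. Origin under its centre.
- spray: A white bottle 64 mm wide and 150 mm tall; a bystander. Origin under its centre.
Mind the look-alikes: they are no part of the job. Leave any green look-alike of the part that bears cartridge3_c alone.

How it is judged:
On the way, in this order (a step that is already met when the one before it is completed fails the run):
1. every cartridge lies flat and released in a bay of its own, lengthwise between bar and fence (((y of cartridge1_c in the frame of bay1 between -0.009 and 0.009 m and x of cartridge1_c in the frame of bay1 between -0.024 and 0.005 m and z of cartridge1_c in the frame of bay1 below 0.024 m) or (y of cartridge1_c in the frame of bay2 between -0.009 and 0.009 m and x of cartridge1_c in the frame of bay2 between -0.024 and 0.005 m and z of cartridge1_c in the frame of bay2 below 0.024 m) or (y of cartridge1_c in the frame of bay3 between -0.009 and 0.009 m and x of cartridge1_c in the frame of bay3 between -0.024 and 0.005 m and z of cartridge1_c in the frame of bay3 below 0.024 m) or (y of cartridge1_c in the frame of bay4 between -0.009 and 0.009 m and x of cartridge1_c in the frame of bay4 between -0.024 and 0.005 m and z of cartridge1_c in the frame of bay4 below 0.024 m)) and angle between each of cartridge1_c, cartridge2_c, cartridge3_c, cartridge4_c's own z axis and vertical below 0.12 rad and angle between the x axis of each of cartridge1_c, cartridge2_c, cartridge3_c, cartridge4_c and the x axis of clamp, either way round below 0.2 rad and contact force between each of cartridge1, cartridge2, cartridge3, cartridge4 and the fingers below 0.2 N and ((y of cartridge2_c in the frame of bay1 between -0.009 and 0.009 m and x of cartridge2_c in the frame of bay1 between -0.024 and 0.005 m and z of cartridge2_c in the frame of bay1 below 0.024 m) or (y of cartridge2_c in the frame of bay2 between -0.009 and 0.009 m and x of cartridge2_c in the frame of bay2 between -0.024 and 0.005 m and z of cartridge2_c in the frame of bay2 below 0.024 m) or (y of cartridge2_c in the frame of bay3 between -0.009 and 0.009 m and x of cartridge2_c in the frame of bay3 between -0.024 and 0.005 m and z of cartridge2_c in the frame of bay3 below 0.024 m) or (y of cartridge2_c in the frame of bay4 between -0.009 and 0.009 m and x of cartridge2_c in the frame of bay4 between -0.024 and 0.005 m and z of cartridge2_c in the frame of bay4 below 0.024 m)) and ((y of cartridge3_c in the frame of bay1 between -0.009 and 0.009 m and x of cartridge3_c in the frame of bay1 between -0.024 and 0.005 m and z of cartridge3_c in the frame of bay1 below 0.024 m) or (y of cartridge3_c in the frame of bay2 between -0.009 and 0.009 m and x of cartridge3_c in the frame of bay2 between -0.024 and 0.005 m and z of cartridge3_c in the frame of bay2 below 0.024 m) or (y of cartridge3_c in the frame of bay3 between -0.009 and 0.009 m and x of cartridge3_c in the frame of bay3 between -0.024 and 0.005 m and z of cartridge3_c in the frame of bay3 below 0.024 m) or (y of cartridge3_c in the frame of bay4 between -0.009 and 0.009 m and x of cartridge3_c in the frame of bay4 between -0.024 and 0.005 m and z of cartridge3_c in the frame of bay4 below 0.024 m)) and ((y of cartridge4_c in the frame of bay1 between -0.009 and 0.009 m and x of cartridge4_c in the frame of bay1 between -0.024 and 0.005 m and z of cartridge4_c in the frame of bay1 below 0.024 m) or (y of cartridge4_c in the frame of bay2 between -0.009 and 0.009 m and x of cartridge4_c in the frame of bay2 between -0.024 and 0.005 m and z of cartridge4_c in the frame of bay2 below 0.024 m) or (y of cartridge4_c in the frame of bay3 between -0.009 and 0.009 m and x of cartridge4_c in the frame of bay3 between -0.024 and 0.005 m and z of cartridge4_c in the frame of bay3 below 0.024 m) or (y of cartridge4_c in the frame of bay4 between -0.009 and 0.009 m and x of cartridge4_c in the frame of bay4 between -0.024 and 0.005 m and z of cartridge4_c in the frame of bay4 below 0.024 m))), for 0.2 s.
2. both ends of the bar are home (value of joint each of knob_left, knob_right above 4.05 rad), for 0.2 s.
3. with the bar home and the cartridges in their bays, the timer is set to 15 minutes (all of step 2 and value of joint timer_knob between 1.421 and 1.721 rad and ((y of cartridge1_c in the frame of bay1 between -0.009 and 0.009 m and x of cartridge1_c in the frame of bay1 between -0.005 and 0.005 m and z of cartridge1_c in the frame of bay1 below 0.024 m) or (y of cartridge1_c in the frame of bay2 between -0.009 and 0.009 m and x of cartridge1_c in the frame of bay2 between -0.005 and 0.005 m and z of cartridge1_c in the frame of bay2 below 0.024 m) or (y of cartridge1_c in the frame of bay3 between -0.009 and 0.009 m and x of cartridge1_c in the frame of bay3 between -0.005 and 0.005 m and z of cartridge1_c in the frame of bay3 below 0.024 m) or (y of cartridge1_c in the frame of bay4 between -0.009 and 0.009 m and x of cartridge1_c in the frame of bay4 between -0.005 and 0.005 m and z of cartridge1_c in the frame of bay4 below 0.024 m)) and angle between each of cartridge1_c, cartridge2_c, cartridge3_c, cartridge4_c's own z axis and vertical below 0.12 rad and angle between the x axis of each of cartridge1_c, cartridge2_c, cartridge3_c, cartridge4_c and the x axis of clamp, either way round below 0.1 rad and contact force between each of cartridge1, cartridge2, cartridge3, cartridge4 and the fingers below 0.2 N and ((y of cartridge2_c in the frame of bay1 between -0.009 and 0.009 m and x of cartridge2_c in the frame of bay1 between -0.005 and 0.005 m and z of cartridge2_c in the frame of bay1 below 0.024 m) or (y of cartridge2_c in the frame of bay2 between -0.009 and 0.009 m and x of cartridge2_c in the frame of bay2 between -0.005 and 0.005 m and z of cartridge2_c in the frame of bay2 below 0.024 m) or (y of cartridge2_c in the frame of bay3 between -0.009 and 0.009 m and x of cartridge2_c in the frame of bay3 between -0.005 and 0.005 m and z of cartridge2_c in the frame of bay3 below 0.024 m) or (y of cartridge2_c in the frame of bay4 between -0.009 and 0.009 m and x of cartridge2_c in the frame of bay4 between -0.005 and 0.005 m and z of cartridge2_c in the frame of bay4 below 0.024 m)) and ((y of cartridge3_c in the frame of bay1 between -0.009 and 0.009 m and x of cartridge3_c in the frame of bay1 between -0.005 and 0.005 m and z of cartridge3_c in the frame of bay1 below 0.024 m) or (y of cartridge3_c in the frame of bay2 between -0.009 and 0.009 m and x of cartridge3_c in the frame of bay2 between -0.005 and 0.005 m and z of cartridge3_c in the frame of bay2 below 0.024 m) or (y of cartridge3_c in the frame of bay3 between -0.009 and 0.009 m and x of cartridge3_c in the frame of bay3 between -0.005 and 0.005 m and z of cartridge3_c in the frame of bay3 below 0.024 m) or (y of cartridge3_c in the frame of bay4 between -0.009 and 0.009 m and x of cartridge3_c in the frame of bay4 between -0.005 and 0.005 m and z of cartridge3_c in the frame of bay4 below 0.024 m)) and ((y of cartridge4_c in the frame of bay1 between -0.009 and 0.009 m and x of cartridge4_c in the frame of bay1 between -0.005 and 0.005 m and z of cartridge4_c in the frame of bay1 below 0.024 m) or (y of cartridge4_c in the frame of bay2 between -0.009 and 0.009 m and x of cartridge4_c in the frame of bay2 between -0.005 and 0.005 m and z of cartridge4_c in the frame of bay2 below 0.024 m) or (y of cartridge4_c in the frame of bay3 between -0.009 and 0.009 m and x of cartridge4_c in the frame of bay3 between -0.005 and 0.005 m and z of cartridge4_c in the frame of bay3 below 0.024 m) or (y of cartridge4_c in the frame of bay4 between -0.009 and 0.009 m and x of cartridge4_c in the frame of bay4 between -0.005 and 0.005 m and z of cartridge4_c in the frame of bay4 below 0.024 m))), for 0.2 s.
At the end, for the whole second after the job is handed in: every cartridge flat in a bay of its own (within 9 mm sideways, 5 mm lengthwise, 0.1 rad), released, at rest; both bar ends within 3 mm of home (knobs past 4.05 rad); the timer stands on the bench and reads 15 minutes within 0.15 rad (all of step 3 and linear speed of each of cartridge1, cartridge2, cartridge3, cartridge4 below 0.02 m/s and angle between timer_edge's own z axis and vertical below 0.1 rad and height (world z) of timer_edge below 0.036 m); the robot touches nothing.
It fails at once if one end of the bar gets more than 12 mm ahead of the other (0.043 rad out of square) (angle between the x axis of bar_left and the x axis of clamp, either way round above 0.043 rad).
It fails at once if the timer's body spins or slides (its zero mark moves more than 30 mm) (distance of timer_edge from where it was at the start of the episode above 0.03 m).
It fails at once if a bystander is moved more than 30 mm (distance of any of mouse, cup, spray from where it was at the start of the episode above 0.03 m).
Of cartridge1, cartridge2, cartridge3, cartridge4 only 2 to 4 are there at a start; the rules pass over those that are not, and their reading is None.
At some moment in a run one of cartridge1, cartridge2, cartridge3, cartridge4 may be knocked a few centimetres aside while the robot is not near it.
Once in a run the grip may slacken for a moment while it holds something.
It also fails if it takes over 210 s, if anything falls off the work surface, if the arm or the gripper's body presses on something with over 40 N, if the wrist force passes 120 N, or if a joint passes its speed limit or range.

### The arm

A 6-joint arm with a two-finger parallel gripper is mounted at the origin on the work surface. World frame = base frame: x ahead of the robot, y to its left, z up, the work surface at z = 0. Lengths are in m, angles in rad, forces in N, time in s.
With the tool pointing down it reaches from about 0.35 to 0.975 m from the base axis. Payload 4.9 kg.
Tool frame: the origin (TCP) lies at the very end of the fingers, on their centre line; the grasp point (between the pads) lies 19 mm behind it (ctrl.grip_point_offset is the distance from the TCP to the grasp point, in m); z points along the fingers, y is the line along which they close (so a half turn about z gives the same grasp; the last joint's range is limited). The gripper opens to 85 mm and grips with 20 to 120 N. Pads are 22 mm wide; open, the fingers measure 114 mm over their backs; the gripper's body (76 mm by 85 mm) begins 54 mm behind the grasp point. The pads swing forward as they close: fully open they stand 13 mm farther back than shut.
Start: joints at [-1.333, 0.053, 1.613, -0, 1.476, -0.119], TCP at [0.218, -0.586, 0.231] pointing down, gripper open.
Joint ranges: [-3.01, 3.01], [-1.01, 2.22], [0.06, 2.58], [-1.02, 4.17], [0.09, 2.62], [-3.14, 3.14]. Speed limits (rad/s): [2.57, 2.57, 3.14, 3.14, 3.14, 3.14].

### API

Orientations are given as a rotation vector (axis times angle).
In Python, from station import ctrl gives the robot as it stands.
- The arm moves only by the tool send_rows, never from a script. Its argument "rows" is a list of rows, each a list of 3 entries, a list of its own where there are three numbers: the finger opening in cm, from 0 to 8.54, then the shift along the tool's x, y, z in cm, then the turn about the tool's z in degrees. A call has 1 to 10 rows; each row shifts and turns the commanded pose from where the row before left it, along the tool's axes as they then stand; what a row does not reach is not made up. A row lasts 1/8 s, in which the tool goes at most 62.5 mm and 10.7 degrees, less where a joint would pass 70% of its speed; a pose out of reach is approached as far as the arm can. A call with a gripper value outside its range is refused whole. The fingers move at their own pace and stop on an object; "newtons" is the grip in N (left out, the last holds). Time passes only in rows, so rows that do not move let the fingers close. It gives the time, the measured TCP pose, the force, the opening and the grip force at its end, in the units of the state.
- ctrl.get_obs(): the state, without advancing time (a new reading comes with each control period).
- ctrl.get_image(name): name is "side" or "top" or "wrist"; returns a dict with "frame" (480x640x3 uint8, red, green, blue), "range_z" (480x640 float32, m along the optical axis (not along the pixel's ray), 0 where there is no reading), "fx", "fy", "cx", "cy" (pixels), "cam_to_world" (4x4, takes a point from camera to world coordinates). Camera axes: x right, y down, z forward; pixel columns grow to the right and rows downward; lengths in m; the calibration is good to about 2 mm. A picture is of the moment at which its call begins.
- ctrl.finish_job(): hands the job in; it is judged then, once.
The state is a dict: "t": time; "q": joint angles; "dq": joint speeds; "effort": joint torques, N m; "tool_pos": TCP position; "tool_rot": TCP orientation; "contact_force": force on the tool from outside, world axes, zero at the start; "wrist_torque": the same for the moment, N m; "opening": finger opening in m; "grip_force": force on a finger pad.
Only numpy, scipy, OpenCV 4.12 (cv2) and the standard library are available. Lean on these libraries where they do the work, as an engineer would, in place of code of your own. Each camera call takes 0.05 s, during which the arm holds its last target. There are 200 camera calls.

## Working session

There is one attempt and no reset: what is moved stays moved. The work goes in short steps, Python scripts to look and compute and a tool call to move; the robot and the scene stay as the last step left them, time stands still between calls to the robot, and variables do not carry over. Pictures are saved under pics/ and viewed, at most 14 in all, crops included, and the job is handed in when it is done.

Besides the shell and the picture viewer there is one more tool, called after "Request:" as a command line: name --argument value ..., lists and objects as JSON in quotes. send_rows: Moves the arm, as the interface text tells. Its arguments: {"type":"object","properties":{"rows":{"type":"array","items":{"type":"array"}},"newtons":{"type":"number"}},"required":["rows"]}

```bash
ls; mkdir -p pics
cat > h.py <<'E'
from station import ctrl
import numpy as np, cv2
from scipy.spatial.transform import Rotation as R
def shot(n,save=None):
    im=ctrl.get_image(n)
    if save: cv2.imwrite('pics/'+save,cv2.cvtColor(im['frame'],cv2.COLOR_RGB2BGR))
    return im
def world(im):
    z=im['range_z']; v,u=np.mgrid[:480,:640]
    P=np.stack([(u-im['cx'])/im['fx']*z,(v-im['cy'])/im['fy']*z,z],-1)
    T=im['cam_to_world']; return P@T[:3,:3].T+T[:3,3]
E
python3 - <<'E'
from h import *
o=ctrl.get_obs(); print(o)
im=shot('top','top1.png'); np.savez('top1.npz',**im); print(im['cam_to_world'],im['fx'])
im=shot('side','side1.png'); np.savez('side1.npz',**im); print(im['cam_to_world'])
E
```

```text
pics
{'t': 0.0, 'q': array([-1.33298105e+00,  5.33704164e-02,  1.61430249e+00, -2.59180863e-05,
        1.47599599e+00, -1.19006937e-01]), 'dq': array([ 0.00081932,  0.00118197,  0.00035021, -0.00043773,  0.00115678,
       -0.00080844]), 'effort': array([-3.50687369e-03, -3.93692493e+01, -3.70176101e+01, -3.17300464e-04,
        7.09454980e-03, -3.98947137e-06]), 'tool_pos': array([ 0.21815235, -0.58502286,  0.23004954]), 'tool_rot': array([-3.08968699e+00, -5.57162556e-01,  2.33924321e-04]), 'contact_force': array([-0.46762257,  0.23112103,  0.26255368]), 'wrist_torque': array([ 0.09250593, -0.00825603, -0.02855698]), 'grip_force': 0.0, 'opening': 0.08559608870496843}
[[-0.0042066  -0.99506681  0.09911784  0.37513299]
 [-0.99998562  0.00385604 -0.00372804 -0.01355116]
 [ 0.00332745 -0.09913209 -0.99506872  1.29771881]
 [ 0.          0.          0.          1.        ]] 611.8775827186237
[[-0.98354225 -0.11941854  0.13558705  0.32476252]
 [-0.18051624  0.68125912 -0.70943632  0.88587455]
 [-0.00765007 -0.72223626 -0.69160412  0.94155036]
 [ 0.          0.          0.          1.        ]]
```

View pics/top1.png

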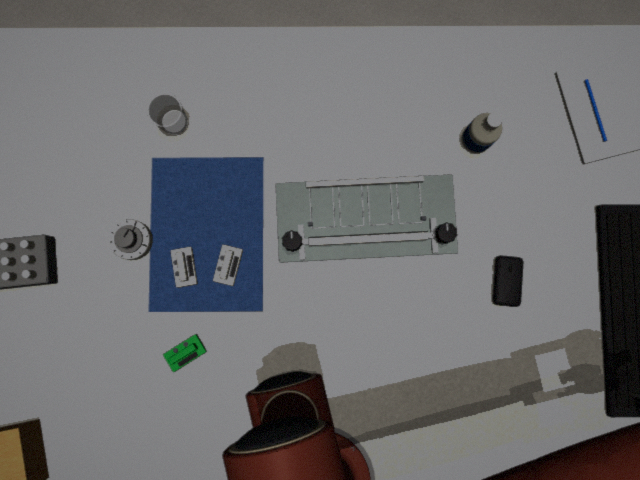

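View pics/side1.png

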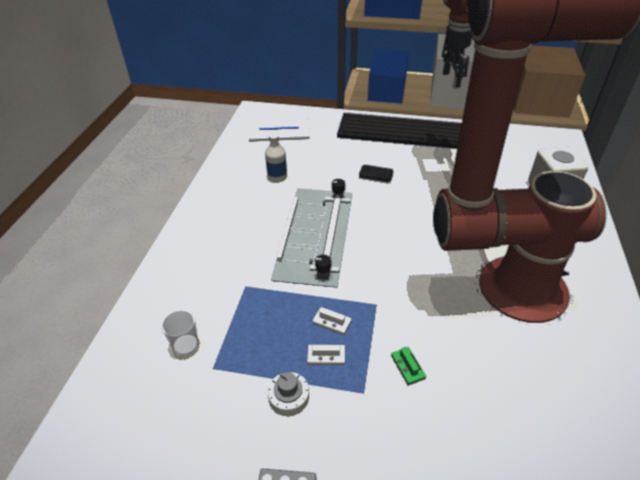

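The top view shows two white cartridges at about (183,267) and (228,265), with the green decoy at (185,352). The timer is at (130,238), the knobs are at (291,240) and (446,233), and the fence runs along row 182. Next I'll measure these positions.

Run:
```python
from h import *
im=dict(np.load('top1.npz')); P=world(im); F=im['frame'].astype(int)
def reg(u0,u1,v0,v1,z0,z1,name,extra=None):
    S=P[v0:v1,u0:u1].reshape(-1,3); C=F[v0:v1,u0:u1].reshape(-1,3)
    m=(S[:,2]>z0)&(S[:,2]<z1)
    S=S[m]
    r=cv2.minAreaRect((S[:,:2]*1000).astype(np.float32))
    print(name,len(S),'mean',S.mean(0).round(4),'rect',np.round(r[0],1),np.round(r[1],1),round(r[2],1)); return S
print('bench z',np.median(P[60:140,300:400,2]))
reg(165,205,240,295,.008,.06,'A base'); reg(165,205,240,295,.027,.06,'A ridge')
reg(206,250,240,295,.008,.06,'B base'); reg(206,250,240,295,.027,.06,'B ridge')
reg(272,309,225,260,.05,.09,'knobL'); reg(432,465,215,250,.05,.09,'knobR')
reg(300,430,170,195,.017,.035,'fence')
reg(309,430,228,250,.02,.035,'bar')
reg(100,155,210,265,.02,.1,'timer body');reg(100,155,210,265,.055,.1,'timer knob')
reg(480,530,245,320,.01,.1,'mouse');reg(450,515,100,160,.03,.2,'spray')
c=np.array([0,0,0])
```

```text
bench z 0.0013176377072940948
A base 831 mean [0.4424 0.2786 0.0212] rect [438.1 278.8] [105.7  77.5] 0.6
A ridge 223 mean [0.4432 0.2799 0.0368] rect [443.2 280.5] [59.7 15.1] 10.3
B base 830 mean [0.4463 0.1873 0.021 ] rect [446.  190.2] [104.   86.9] 2.9
B ridge 214 mean [0.4463 0.1881 0.0367] rect [446.9 188.4] [14.8 59.4] 75.7
knobL 323 mean [0.4928 0.0511 0.0649] rect [493.4  51.1] [41.  38.8] 0.2
knobR 332 mean [ 0.5077 -0.2627  0.0647] rect [ 507.7 -263.6] [39.  39.9] 0.6
fence 723 mean [ 0.6213 -0.1009  0.0246] rect [ 622.  -100.8] [ 13.9 248.2] 2.6
bar 1063 mean [ 0.5006 -0.1076  0.0288] rect [ 501.  -109.4] [ 18.7 252.8] 2.7
timer body 1305 mean [0.4985 0.3858 0.0417] rect [500.2 390.3] [83.3 82.8] 17.5
timer knob 323 mean [0.4999 0.3893 0.0661] rect [499.8 390.4] [38.1 39. ] 1.3
mouse 1415 mean [ 0.4105 -0.3964  0.0219] rect [ 411.3 -395.8] [ 75.9 104.8] 84.0
spray 1123 mean [ 0.707  -0.3333  0.1016] rect [ 713.9 -339.3] [64.2 58.9] 39.5
```

Run:
```python
import cv2
a=cv2.imread('pics/top1.png')
b=cv2.resize(a[200:300,90:250],(800,500),interpolation=cv2.INTER_CUBIC)
cv2.imwrite('pics/c1.png',b)
```

```text
(no output)
```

View pics/c1.png

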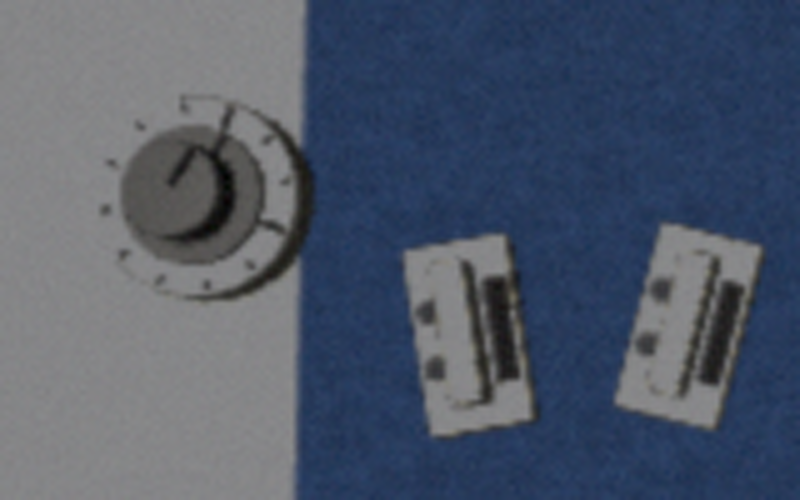

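The timer pointer at (185,165) is close to the zero mark at (228,112), and the 15-minute mark is at (272,226). Both cartridges lie ridge up. I'll write a helper that turns world goals into tool-axis steps.

```bash
cat >> h.py <<'E'
C0=np.array([.5455,-.1040]); YC=2.65
def clamp(x,y):
    a=np.radians(YC); return C0+[x*np.cos(a)-y*np.sin(a), x*np.sin(a)+y*np.cos(a)]
def pose():
    o=ctrl.get_obs(); M=R.from_rotvec(o['tool_rot']).as_matrix()
    return o['tool_pos'],np.degrees(np.arctan2(M[1,0],M[0,0])),o
def plan(*goals,p=None,yaw=None):
    """goals (x,y,z,yaw): prints shift in tool axes (cm) then turn (deg), shift made before the turn"""
    if p is None: p,yaw,o=pose()
    print('at',np.round(p,4),round(yaw,1))
    for g in goals:
        a=np.radians(yaw); d=(np.array(g[:3])-p)*100
        l=[d[0]*np.cos(a)+d[1]*np.sin(a), d[0]*np.sin(a)-d[1]*np.cos(a), -d[2]]
        print('shift cm',np.round(l,2),'turn',round(yaw-g[3],1),'rows>=',int(np.ceil(np.linalg.norm(d)/6)))
        p=np.array(g[:3]); yaw=g[3]
E
python3 - <<'E'
from h import *
b2,b3=clamp(20,31),clamp(20,-31); print(b2,b3)
plan((.45,-.2,.2,20.4),(.443,.2803,.10,10.3),(.443,.2803,.0185,10.3),(.443,.2803,.12,10.3),(*b2,.12,2.65),(*b2,.025,2.65),(*b2,.1,2.65),(.4468,.1883,.1,-14.3),(.4468,.1883,.0185,-14.3),(.4468,.1883,.12,-14.3),(*b3,.12,2.65),(*b3,.025,2.65))
E
```

```text
[19.09083521 31.78754343] [ 21.9573889  -30.14615394]
at [ 0.2182 -0.5851  0.2302] 20.4
shift cm [ 35.17 -27.99   3.02] turn 0.0 rows>= 8
shift cm [ 16.09 -45.26  10.  ] turn 10.1 rows>= 9
shift cm [0.   0.   8.15] turn 0.0 rows>= 2
shift cm [  0.     0.   -10.15] turn 0.0 rows>= 2
shift cm [ 2398.09 -2766.52    -0.  ] turn 7.7 rows>= 611
shift cm [0.  0.  9.5] turn 0.0 rows>= 2
shift cm [ 0.   0.  -7.5] turn 0.0 rows>= 2
shift cm [-2008.51  3070.34    -0.  ] turn 16.9 rows>= 612
shift cm [ 0.   -0.    8.15] turn 0.0 rows>= 2
shift cm [  0.    -0.   -10.15] turn 0.0 rows>= 2
shift cm [2833.67 2408.15   -0.  ] turn -16.9 rows>= 620
shift cm [0.  0.  9.5] turn 0.0 rows>= 2
```

Request:
send_rows --rows '[[5,[4.4,-3.5,0.4],0],[5,[4.4,-3.5,0.4],0],[5,[4.4,-3.5,0.4],0],[5,[4.4,-3.5,0.4],0],[5,[4.4,-3.5,0.4],0],[5,[4.4,-3.5,0.4],0],[5,[4.4,-3.5,0.4],0],[5,[4.4,-3.5,0.4],0]]' --newtons 40

```text
t: 1.1
tool_pos: [0.4508, -0.1985, 0.1989]
tool_rot: [-3.092, -0.557, 0.0]
contact_force: [0.6, -0.9, -0.2]
opening: 0.05
grip_force: 0.0
```

Request:
send_rows --rows '[[5,[1.6,-4.5,1],0],[5,[1.6,-4.5,1],0],[5,[1.6,-4.5,1],0],[5,[1.6,-4.5,1],0],[5,[1.6,-4.5,1],0],[5,[1.6,-4.5,1],0],[5,[1.6,-4.5,1],0],[5,[1.6,-4.5,1],0],[5,[1.6,-4.5,1],0],[5,[1.6,-4.5,1],0]]'

```text
t: 2.35
tool_pos: [0.4425, 0.2787, 0.0986]
tool_rot: [3.091, 0.558, -0.0]
contact_force: [-0.3, -0.4, -0.1]
opening: 0.0499
grip_force: 0.0
```

Request:
send_rows --rows '[[5,[0,0,0],10.1],[5,[0,0,0],0],[5,[0,0,0],0]]'

```text
t: 2.72
tool_pos: [0.443, 0.2768, 0.0992]
tool_rot: [3.128, 0.286, -0.0]
contact_force: [0.3, 0.2, -0.1]
opening: 0.05
grip_force: 0.0
```

```bash
sed -i 's/def clamp(x,y):/def clamp(x,y):\n    x=x\/1000; y=y\/1000/' h.py
python3 - <<'E'
from h import *
p,y,o=pose()
im=shot('wrist','w1.png'); P=world(im); m=(P[...,2]>.03)&(P[...,2]<.042)&(im['range_z']>0)
n,l,s,c=cv2.connectedComponentsWithStats(m.astype(np.uint8))
for i in range(1,n):
    if s[i,4]>500: S=P[l==i]; r=cv2.minAreaRect((S[:,:2]*1000).astype(np.float32)); print(c[i],r)
plan((.443,.2803,.0185,10.3))
E
```

```text
[153.26364468 110.21160687] ((500.6399230957031, 388.8774108886719), (81.54596710205078, 78.22705841064453), 6.871255874633789)
[321.7031945  252.27860898] ((443.24237060546875, 281.5415954589844), (60.17717742919922, 13.545101165771484), 9.865877151489258)
[479.70479971 274.63226272] ((446.6556396484375, 189.83084106445312), (14.987934112548828, 60.020626068115234), 75.5788803100586)
at [0.4432 0.2768 0.0993] 10.4
shift cm [ 0.05 -0.35  8.08] turn 0.1 rows>= 2
```

Request:
send_rows --rows '[[5,[0,-0.4,2],0.4],[5,[0,0,3],0],[5,[0,0,3.05],0],[5,[0,0,0],0],[0.5,[0,0,0],0],[0.5,[0,0,0],0],[0.5,[0,0,0],0],[0.5,[0,0,0],0],[0.5,[0,0,0],0]]' --newtons 40

```text
t: 3.9
tool_pos: [0.4439, 0.2818, 0.0208]
tool_rot: [-3.129, -0.273, -0.005]
contact_force: [-0.5, -0.7, 6.4]
opening: 0.013
grip_force: 42.1
```

Request:
send_rows --rows '[[0.5,[0,0,-2],0],[0.5,[0,0,-4],0],[0.5,[0,0,-4],0],[0.5,[0,0,0],0]]'

```text
t: 4.4
tool_pos: [0.4449, 0.2824, 0.1232]
tool_rot: [-3.127, -0.272, -0.012]
contact_force: [0.2, 0.7, -1.0]
opening: 0.0128
grip_force: 41.2
```

Run:
```python
from h import *
b2,b3=clamp(20,31),clamp(20,-31); print(b2,b3)
plan((*b2,.12,2.65),(*b2,.025,2.65))
```

```text
[ 0.56404534 -0.07210846] [ 0.56691189 -0.13404215]
at [0.4449 0.2824 0.1232] 10.0
shift cm [ 5.61 36.98  0.32] turn 7.3 rows>= 7
shift cm [0.  0.  9.5] turn 0.0 rows>= 2
```

Request:
send_rows --rows '[[0.5,[0.6,4.1,0],0],[0.5,[0.6,4.1,0],0],[0.5,[0.6,4.1,0],0],[0.5,[0.6,4.1,0],0],[0.5,[0.6,4.1,0],0],[0.5,[0.6,4.1,0],0],[0.5,[0.6,4.1,0],0],[0.5,[0.7,4.1,0],0],[0.5,[0.7,4.2,0.3],7.3],[0.5,[0,0,0],0]]'

```text
t: 5.65
tool_pos: [0.561, -0.0757, 0.1142]
tool_rot: [-3.14, -0.067, 0.004]
contact_force: [-0.7, 0.6, -0.5]
opening: 0.0124
grip_force: 41.1
```

Request:
send_rows --rows '[[0.5,[0,0,2],0],[0.5,[0,0,2],0],[0.5,[0,0,0],0]]'

```text
t: 6.02
tool_pos: [0.5585, -0.072, 0.0719]
tool_rot: [-3.139, -0.075, 0.01]
contact_force: [-0.5, 0.3, -0.7]
opening: 0.0127
grip_force: 41.1
```

Run:
```python
from h import *
b2=clamp(20,31)
plan((*b2,.027,2.65)); print(pose()[2]['opening'])
im=shot('wrist','w2.png')
```

```text
at [ 0.5585 -0.072   0.0719] 2.7
shift cm [0.55 0.04 4.49] turn 0.1 rows>= 1
0.012743903103529556
```

View pics/w2.png

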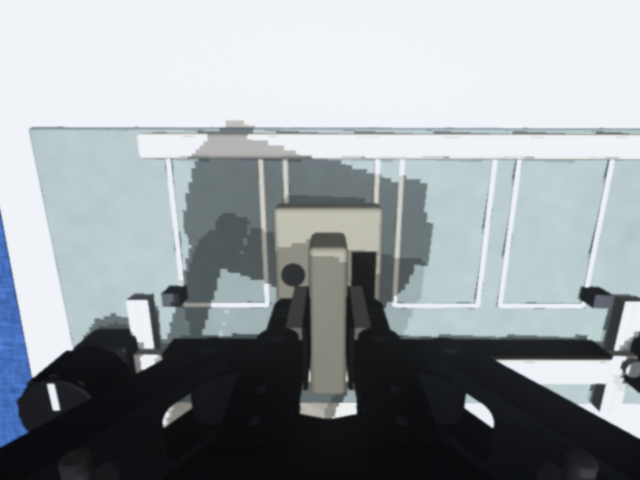

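The wrist view shows the cartridge held upright, ridge at (330,320), over bay 2, whose outline spans columns 287–378. I'll set it down.

Request:
send_rows --rows '[[0.5,[0.5,0,1.5],0],[0.5,[0,0,2],0],[0.5,[0,0,0.8],0],[0.5,[0,0,0.1],0],[0.5,[0,0,0],0]]'

```text
t: 6.7
tool_pos: [0.5666, -0.0735, 0.032]
tool_rot: [3.141, 0.072, 0.001]
contact_force: [-0.1, -0.7, -0.0]
opening: 0.0133
grip_force: 41.1
```

Run:
```python
from h import *
plan((*clamp(20,31),.027,2.65)); print(pose()[2]['contact_force'])
```

```text
at [ 0.5666 -0.0735  0.032 ] 2.6
shift cm [-0.25 -0.15  0.5 ] turn -0.0 rows>= 1
[-0.073032   -0.70303926 -0.00223351]
```

Request:
send_rows --rows '[[0.5,[-0.2,0,0.3],0],[0.5,[0,0,0.2],0],[0.5,[0,0,0],0]]'

```text
t: 7.08
tool_pos: [0.5645, -0.0735, 0.027]
tool_rot: [3.141, 0.072, 0.001]
contact_force: [-0.4, 0.1, -0.8]
opening: 0.0132
grip_force: 41.2
```

Request:
send_rows --rows '[[0.5,[0,0,0.1],0],[0.5,[0,0,0],0]]'

```text
t: 7.32
tool_pos: [0.5646, -0.0735, 0.0268]
tool_rot: [3.141, 0.073, -0.0]
contact_force: [-3.6, 0.7, 4.9]
opening: 0.0132
grip_force: 24.1
```

Request:
send_rows --rows '[[3,[0,0,0],0],[3,[0,0,0],0],[3,[0,0,-2],0],[3,[0,0,-4],0],[3,[0,0,-3],0],[4.5,[0,0,0],0]]'

```text
t: 8.07
tool_pos: [0.5671, -0.0741, 0.1207]
tool_rot: [3.138, 0.073, 0.013]
contact_force: [-0.2, -0.7, 0.1]
opening: 0.0449
grip_force: 0.0
```

```bash
cat >> h.py <<'E'
def ridges(name):
    im=shot(name); P=world(im); m=(P[...,2]>.028)&(P[...,2]<.05)&(im['range_z']>0)&(im['frame'].min(-1)>70)
    n,l,s,c=cv2.connectedComponentsWithStats(m.astype(np.uint8)); a=np.radians(YC); k=np.array([[np.cos(a),np.sin(a)],[-np.sin(a),np.cos(a)]])
    for i in range(1,n):
        if s[i,4]>60:
            S=P[l==i]; r=cv2.minAreaRect((S[:,:2]*1000).astype(np.float32))
            if 35<max(r[1])<75 and min(r[1])<28: print(name,c[i].round(),s[i,4],np.round(r[0],1),np.round(r[1],1),round(r[2],1),'z',S[:,2].mean().round(4),'clamp mm',(k@(np.array(r[0])-C0*1000)).round(1))
E
python3 - <<'E'
from h import *
ridges('wrist'); ridges('top')
plan((.4468,.189,.1,-14.3))
E
```

```text
wrist [326. 252.] 2229 [564.1 -72.1] [60.  13.8] 2.8 z 0.0421 clamp mm [20.1 31. ]
wrist [503. 340.] 1271 [ 504.1 -193.5] [16.3 72.3] 2.6 z 0.0288 clamp mm [-45.5 -87.5]
top [163. 107.] 104 [773.7 318.3] [23.6 56.4] 30.7 z 0.0412 clamp mm [247.5 411.3]
top [178. 126.] 64 [739.2 291.1] [12.9 47.9] 42.9 z 0.039 clamp mm [211.8 385.7]
top [226. 264.] 207 [447.  188.7] [14.9 59.4] 75.5 z 0.0369 clamp mm [-84.9 297. ]
at [ 0.5646 -0.0735  0.1165] 2.6
shift cm [-10.56 -26.77   1.65] turn 16.9 rows>= 5
```

Cartridge A sits at (20.1, 31.0) mm in the clamp frame, dead centre in bay 2. Now for B.

Request:
send_rows --rows '[[5,[-1.8,-4.5,0],0],[5,[-1.8,-4.5,0],0],[5,[-1.8,-4.5,0],0],[5,[-1.8,-4.5,0.5],0],[5,[-1.7,-4.4,0.5],0],[5,[-1.7,-4.4,0.6],8.5],[5,[0,0,0],8.4],[5,[0,0,0],0],[5,[0,0,0],0]]'

```text
t: 9.3
tool_pos: [0.4458, 0.1889, 0.0991]
tool_rot: [3.117, -0.388, -0.002]
contact_force: [0.8, -0.6, 0.4]
opening: 0.0499
grip_force: 0.0
```

Run:
```python
from h import *
ridges('wrist')
plan((.4468,.189,.0205,-14.3))
```

```text
wrist [ 19. 255.] 2852 [487.3 363.9] [23.8 73.6] 63.9 z 0.0302 clamp mm [-36.5 470.1]
wrist [328. 252.] 2522 [447.  189.5] [13.9 59.9] 76.2 z 0.0363 clamp mm [-84.8 297.8]
at [0.4461 0.1888 0.0993] -14.2
shift cm [ 0.07 -0.03  7.88] turn 0.1 rows>= 2
```

Request:
send_rows --rows '[[5,[0.1,0,2],0],[5,[0,0,3],0],[5,[0,0,2.8],0],[5,[0,0,0],0],[0.5,[0,0,0],0],[0.5,[0,0,0],0],[0.5,[0,0,0],0],[0.5,[0,0,0],0],[0.5,[0,0,0],0]]' --newtons 40

```text
t: 10.48
tool_pos: [0.4487, 0.1894, 0.0236]
tool_rot: [-3.116, 0.389, -0.005]
contact_force: [-0.8, -0.0, 6.6]
opening: 0.013
grip_force: 42.6
```

Request:
send_rows --rows '[[0.5,[0,0,-2],0],[0.5,[0,0,-4],0],[0.5,[0,0,-4],0],[0.5,[0,0,0],0]]'

```text
t: 10.98
tool_pos: [0.4497, 0.1899, 0.1259]
tool_rot: [-3.114, 0.389, -0.012]
contact_force: [0.3, 0.0, -1.3]
opening: 0.013
grip_force: 41.8
```

Run:
```python
from h import *
b3=clamp(20,-31)
plan((*b3,.12,2.65),(*b3,.025,2.65))
```

```text
at [0.4497 0.1899 0.1259] -14.2
shift cm [19.33 28.51  0.59] turn -16.9 rows>= 6
shift cm [0.  0.  9.5] turn 0.0 rows>= 2
```

Request:
send_rows --rows '[[0.5,[2.4,3.5,0],0],[0.5,[2.4,3.5,0],0],[0.5,[2.4,3.5,0],0],[0.5,[2.4,3.6,0],0],[0.5,[2.4,3.6,0],0],[0.5,[2.4,3.6,0],0],[0.5,[2.4,3.6,0],0],[0.5,[2.5,3.6,0],-8.5],[0.5,[0,0,0],-8.4],[0.5,[0,0,0],0]]'

```text
t: 12.22
tool_pos: [0.5631, -0.1347, 0.12]
tool_rot: [-3.14, -0.069, 0.004]
contact_force: [-0.5, -0.5, -0.9]
opening: 0.0125
grip_force: 41.7
```

Request:
send_rows --rows '[[0.5,[0,0,3],0],[0.5,[0,0,3],0],[0.5,[0,0,1.5],0],[0.5,[0,0,0],0]]'

```text
t: 12.72
tool_pos: [0.5628, -0.1338, 0.0452]
tool_rot: [-3.14, -0.072, 0.005]
contact_force: [0.6, -0.3, 0.1]
opening: 0.0128
grip_force: 41.7
```

Run:
```python
from h import *
b3=clamp(20,-31)
plan((*b3,.03,2.65));print(pose()[2]['opening'])
```

```text
at [ 0.5628 -0.1338  0.0452] 2.6
shift cm [0.41 0.04 1.52] turn -0.0 rows>= 1
0.0127993880001386
```

Request:
send_rows --rows '[[0.5,[0.4,0,0.8],0],[0.5,[0,0,0.5],0],[0.5,[0,0,0.2],0],[0.5,[0,0,0.1],0],[0.5,[0,0,0],0]]'

```text
t: 13.35
tool_pos: [0.568, -0.1345, 0.0309]
tool_rot: [3.141, 0.072, 0.0]
contact_force: [-0.0, 0.5, 0.5]
opening: 0.0126
grip_force: 41.8
```

Request:
send_rows --rows '[[0.5,[0,0,0.1],0],[0.5,[0,0,0.1],0],[0.5,[0,0,0],0]]'

```text
t: 13.72
tool_pos: [0.5681, -0.1346, 0.0296]
tool_rot: [3.141, 0.073, -0.0]
contact_force: [-3.1, 0.4, 6.1]
opening: 0.0128
grip_force: 42.5
```

Request:
send_rows --rows '[[3,[0,0,0],0],[3,[0,0,0],0],[3,[0,0,-2],0],[3,[0,0,-4],0],[3,[0,0,-4],0],[3,[-5,0,-3],0],[5,[-5,0,0],0],[5,[0,0,0],0]]'

```text
t: 14.72
tool_pos: [0.4658, -0.1388, 0.1595]
tool_rot: [3.14, 0.07, 0.001]
contact_force: [0.9, -0.0, 0.1]
opening: 0.0505
grip_force: 0.0
```

Run:
```python
from h import *
ridges('wrist')
kl=np.array([.4932,.0511]); kr=np.array([.5077,-.2632])
plan((*kl,.12,92.65),(*kl,.036,92.65))
shot('wrist','w3.png')
```

```text
wrist [233.  77.] 2551 [563.6 -72.3] [59.5 14.7] 2.8 z 0.0414 clamp mm [19.5 30.8]
wrist [328.  76.] 2231 [ 566.3 -133.3] [59.5 14. ] 2.3 z 0.0423 clamp mm [ 19.5 -30.2]
at [ 0.4675 -0.1391  0.16  ] 2.6
shift cm [  3.42 -18.89   4.  ] turn -90.1 rows>= 4
shift cm [0.  0.  8.4] turn 0.0 rows>= 2
```

View pics/w3.png

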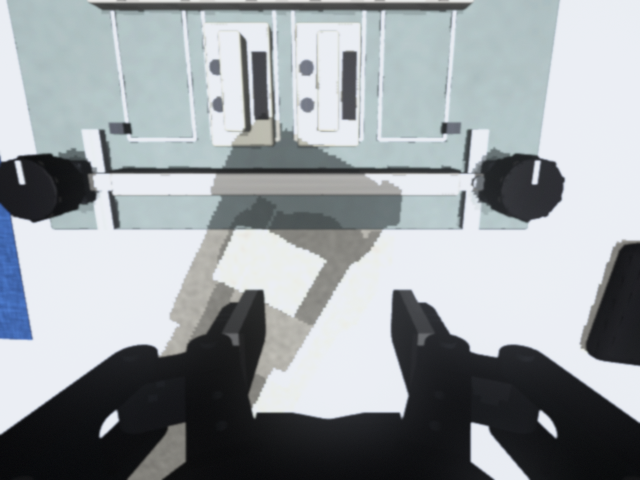

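Both cartridges are centred, A in bay 2 around (240,85) and B in bay 3 around (328,85). The knob pointers are at (18,172) and (537,172), which should be their zero position. Next is the left knob.

Request:
send_rows --rows '[[6,[0.7,-3.8,0],0],[6,[0.7,-3.8,0],0],[6,[0.7,-3.8,0],0],[6,[0.7,-3.8,0],0],[6,[0.6,-3.7,0],0],[6,[0,0,0],-10],[6,[0,0,0],-10],[6,[0,0,0],-10],[6,[0,0,0],-10]]'

```text
t: 15.95
tool_pos: [0.4948, 0.0518, 0.1596]
tool_rot: [2.923, 1.152, 0.001]
contact_force: [-0.3, 0.1, -0.0]
opening: 0.06
grip_force: 0.0
```

Request:
send_rows --rows '[[6,[0,0,0],-10],[6,[0,0,0],-10],[6,[0,0,0],-10],[6,[0,0,1],-10],[6,[0,0,2],-10],[6,[0,0,0],0],[6,[0,0,0],0]]'

```text
t: 16.82
tool_pos: [0.4943, 0.0515, 0.1297]
tool_rot: [2.171, 2.269, 0.001]
contact_force: [0.2, 0.4, 0.2]
opening: 0.0599
grip_force: 0.0
```

```bash
cat >> h.py <<'E'
def knob(z=.036,zr=(.055,.075)):
    im=shot('wrist'); P=world(im); m=(P[...,2]>zr[0])&(P[...,2]<zr[1])&(im['range_z']>0)
    p,y,o=pose(); m&=np.hypot(P[...,0]-p[0],P[...,1]-p[1])<.05
    S=P[m]; r=cv2.minEnclosingCircle((S[:,:2]*1000).astype(np.float32)); print('knob',len(S),r,S[:,2].mean().round(4))
    plan((r[0][0]/1000,r[0][1]/1000,z,y)); return r
E
python3 - <<'E'
from h import *
knob()
E
```

```text
knob 3862 ((492.4212341308594, 52.078861236572266), 21.34441566467285) 0.0641
at [0.4944 0.0514 0.13  ] 92.5
shift cm [ 0.07 -0.2   9.4 ] turn 0.0 rows>= 2
```

Request:
send_rows --rows '[[6,[0.1,-0.2,3],0],[6,[0,0,3],0],[6,[0,0,2.4],0],[6,[0,0,1],0],[6,[0,0,0],0],[3,[0,0,0],0],[3,[0,0,0],0],[3,[0,0,0],0],[3,[0,0,0],0]]' --newtons 40

```text
t: 18.0
tool_pos: [0.4933, 0.0522, 0.0367]
tool_rot: [2.168, 2.27, 0.005]
contact_force: [3.6, 1.1, 5.8]
opening: 0.0386
grip_force: 42.3
```

Request:
send_rows --rows '[[3,[0,0,0],6],[3,[0,0,0],8],[3,[0,0,0],8],[3,[0,0,0],8],[3,[0,0,0],8],[3,[0,0,0],8],[3,[0,0,0],8],[3,[0,0,0],8],[3,[0,0,0],4],[3,[0,0,0],0]]'

```text
t: 19.25
tool_pos: [0.4946, 0.0514, 0.0367]
tool_rot: [3.054, 0.722, 0.012]
contact_force: [8.0, -2.1, 2.1]
opening: 0.0388
grip_force: 42.1
```

```bash
cat >> h.py <<'E'
def bar(save=None):
    im=shot('top',save); P=world(im); a=np.radians(YC)
    d=P[...,:2]-C0; X=d[...,0]*np.cos(a)+d[...,1]*np.sin(a); Y=-d[...,0]*np.sin(a)+d[...,1]*np.cos(a)
    for n,lo,hi in (('L',60,112),('R',-112,-60)):
        m=(P[...,2]>.022)&(P[...,2]<.034)&(X*1000>-65)&(X*1000<-5)&(Y*1000>lo)&(Y*1000<hi)
        print(n,m.sum(),'centre x clamp mm',(X[m].mean()*1000).round(1) if m.any() else None,'max',(np.percentile(X[m],97)*1000).round(1) if m.any() else None)
E
python3 - <<'E'
from h import *
bar(); p,y,o=pose(); print(p,y,o['q'][5],o['wrist_torque'])
E
```

```text
L 135 centre x clamp mm -40.1 max -31.4
R 214 centre x clamp mm -43.5 max -34.6
[0.49462    0.05143086 0.03675352] 26.625642990264843 1.0611704169904854 [-0.38940224 -1.19362129 -0.14025754]
```

Works: the left end has advanced. Over to the right knob.

Request:
send_rows --rows '[[6,[0,0,0],0],[6,[0,0,0],0],[6,[0,0,-4],0],[6,[0,0,-5],0],[6,[-2.2,4.8,0],0],[6,[-2.2,4.8,0],0],[6,[-2.2,4.8,0],0],[6,[-2.2,4.8,0],0],[6,[-2.1,4.8,0],0],[6,[-2.1,4.7,0],0]]'

```text
t: 20.55
tool_pos: [0.5029, -0.2638, 0.1239]
tool_rot: [-3.055, -0.723, 0.002]
contact_force: [0.9, 0.3, -1.0]
opening: 0.0601
grip_force: 0.0
```

Request:
send_rows --rows '[[6,[0,0,0],-10],[6,[0,0,0],-10],[6,[0,0,0],-10],[6,[0,0,0],-10],[6,[0,0,0],-10],[6,[0,0,0],-10],[6,[0,0,0],-6],[6,[0,0,0],0],[6,[0,0,0],0]]'

```text
t: 21.68
tool_pos: [0.5034, -0.2623, 0.1243]
tool_rot: [-2.17, -2.27, 0.0]
contact_force: [1.1, 0.3, 0.7]
opening: 0.0597
grip_force: 0.0
```

Run:
```python
from h import *
knob();bar();ridges('wrist')
```

```text
knob 4024 ((506.88397216796875, -263.41064453125), 21.372365951538086) 0.0641
at [ 0.5035 -0.2624  0.1244] 92.6
shift cm [-0.12  0.33  8.84] turn 0.0 rows>= 2
L 209 centre x clamp mm -39.9 max -31.4
R 215 centre x clamp mm -43.4 max -34.6
wrist [456.  25.] 3943 [ 565.9 -133.8] [59.9 14.2] 2.4 z 0.041 clamp mm [ 19.  -30.7]
```

Request:
send_rows --rows '[[6,[-0.1,0.3,3],0],[6,[0,0,3],0],[6,[0,0,2.8],0],[6,[0,0,0],0],[3,[0,0,0],0],[3,[0,0,0],0],[3,[0,0,0],0],[3,[0,0,0],0],[3,[0,0,0],6],[3,[0,0,0],8]]'

```text
t: 23.08
tool_pos: [0.5079, -0.2641, 0.0384]
tool_rot: [2.432, 1.984, 0.001]
contact_force: [-1.4, 0.7, 6.4]
opening: 0.0389
grip_force: 41.5
```

Request:
send_rows --rows '[[3,[0,0,0],8],[3,[0,0,0],8],[3,[0,0,0],8],[3,[0,0,0],8],[3,[0,0,0],8],[3,[0,0,0],8],[3,[0,0,0],8],[3,[0,0,0],8],[3,[0,0,0],8],[3,[0,0,0],8]]'

```text
t: 24.32
tool_pos: [0.5086, -0.2649, 0.0385]
tool_rot: [3.138, -0.044, 0.007]
contact_force: [2.6, -3.1, 2.7]
opening: 0.039
grip_force: 41.1
```

Request:
send_rows --rows '[[3,[0,0,0],8],[3,[0,0,0],8],[3,[0,0,0],8],[3,[0,0,0],8],[3,[0,0,0],6],[3,[0,0,0],0]]'

```text
t: 25.08
tool_pos: [0.5084, -0.2654, 0.0385]
tool_rot: [2.956, -1.056, 0.008]
contact_force: [1.7, -5.0, 2.4]
opening: 0.0389
grip_force: 41.2
```

Run:
```python
from h import *
bar(); p,y,o=pose(); print(p,y,o['q'][5])
plan((.4926,.0520,p[2],y))
```

```text
L 210 centre x clamp mm -37.5 max -29.0
R 214 centre x clamp mm -33.4 max -24.7
[ 0.50839072 -0.26545216  0.03848094] -39.26179022085009 1.6463306316049373
at [ 0.5084 -0.2655  0.0385] -39.3
shift cm [-21.31 -23.58  -0.  ] turn 0.0 rows>= 6
```

Request:
send_rows --rows '[[6,[0,0,0],0],[6,[0,0,0],0],[6,[0,0,-4],0],[6,[0,0,-5],0],[6,[-3.6,-3.9,0],0],[6,[-3.6,-3.9,0],0],[6,[-3.6,-3.9,0],0],[6,[-3.5,-4,0],0],[6,[-3.5,-4,0],0],[6,[-3.5,-3.9,0],0]]'

```text
t: 26.38
tool_pos: [0.4909, 0.0561, 0.1263]
tool_rot: [-2.958, 1.057, 0.002]
contact_force: [0.6, -0.1, 0.2]
opening: 0.0599
grip_force: 0.0
```

Request:
send_rows --rows '[[6,[0,0,0],-10],[6,[0,0,0],-10],[6,[0,0,0],-10],[6,[0,0,0],-10],[6,[0,0,0],-10],[6,[0,0,0],-10],[6,[0,0,0],-10],[6,[0,0,0],-10],[6,[0,0,0],-10],[6,[0,0,0],-10]]'

```text
t: 27.62
tool_pos: [0.491, 0.0544, 0.1261]
tool_rot: [-2.705, -1.594, 0.002]
contact_force: [0.1, 0.2, 0.1]
opening: 0.0599
grip_force: 0.0
```

Request:
send_rows --rows '[[6,[0,0,0],-10],[6,[0,0,0],-10],[6,[0,0,0],-10],[6,[0,0,0],-2],[6,[0,0,0],0],[6,[0,0,0],0]]'

```text
t: 28.38
tool_pos: [0.4917, 0.0541, 0.1267]
tool_rot: [-2.171, -2.271, 0.0]
contact_force: [0.4, -0.2, 0.1]
opening: 0.0597
grip_force: 0.0
```

Run:
```python
from h import *
knob(.037);bar();ridges('wrist')
```

```text
knob 3936 ((492.42523193359375, 52.030616760253906), 21.450735092163086) 0.0641
at [0.4917 0.0541 0.1267] 92.6
shift cm [-0.21  0.06  8.97] turn 0.0 rows>= 2
L 171 centre x clamp mm -38.2 max -28.9
R 208 centre x clamp mm -33.4 max -24.8
```

Request:
send_rows --rows '[[6,[-0.2,0.1,3],0],[6,[0,0,3],0],[6,[0,0,2.9],0],[6,[0,0,0],0],[3,[0,0,0],0],[3,[0,0,0],0],[3,[0,0,0],0],[3,[0,0,0],0],[3,[0,0,0],6],[3,[0,0,0],8]]'

```text
t: 29.78
tool_pos: [0.4937, 0.0521, 0.0395]
tool_rot: [2.433, 1.985, 0.002]
contact_force: [-3.5, -0.7, 4.1]
opening: 0.0389
grip_force: 41.1
```

Request:
send_rows --rows '[[3,[0,0,0],8],[3,[0,0,0],8],[3,[0,0,0],8],[3,[0,0,0],8],[3,[0,0,0],8],[3,[0,0,0],8],[3,[0,0,0],8],[3,[0,0,0],8],[3,[0,0,0],8],[3,[0,0,0],8]]'

```text
t: 31.02
tool_pos: [0.4947, 0.0508, 0.0395]
tool_rot: [3.138, -0.043, 0.007]
contact_force: [-0.2, -4.2, 1.6]
opening: 0.0386
grip_force: 40.8
```

Request:
send_rows --rows '[[3,[0,0,0],8],[3,[0,0,0],8],[3,[0,0,0],8],[3,[0,0,0],8],[3,[0,0,0],6],[3,[0,0,0],0]]'

```text
t: 31.78
tool_pos: [0.4944, 0.05, 0.0395]
tool_rot: [2.955, -1.057, 0.007]
contact_force: [-1.6, -7.3, 2.0]
opening: 0.0389
grip_force: 40.9
```

Run:
```python
from h import *
bar(); p,y,o=pose(); print(p,y,o['q'][5])
plan((.5069,-.2634,p[2],y))
ridges('top')
```

```text
L 128 centre x clamp mm -27.2 max -18.2
R 218 centre x clamp mm -30.7 max -21.7
[0.49439908 0.05002438 0.03951021] -39.33750429007729 2.2130853477252477
at [0.4944 0.05   0.0395] -39.3
shift cm [20.83 23.45 -0.  ] turn 0.0 rows>= 6
top [163. 107.] 100 [774.4 322.3] [21.1 53.8] 37.9 z 0.0421 clamp mm [248.4 415.3]
top [179. 126.] 63 [738.3 290.4] [11.8 44.8] 41.6 z 0.0383 clamp mm [210.9 385.1]
top [381. 205.] 212 [ 567.  -133.4] [62.3 14.2] 2.7 z 0.042 clamp mm [ 20.1 -30.4]
top [352. 207.] 204 [565.2 -72.8] [61.  14.3] 2.5 z 0.0428 clamp mm [21.2 30.3]
```

Request:
send_rows --rows '[[6,[0,0,0],0],[6,[0,0,0],0],[6,[0,0,-4],0],[6,[0,0,-5],0],[6,[3.5,3.9,0],0],[6,[3.5,3.9,0],0],[6,[3.5,3.9,0],0],[6,[3.5,3.9,0],0],[6,[3.5,3.9,0],0],[6,[3.5,3.9,0],0]]'

```text
t: 33.12
tool_pos: [0.5072, -0.2636, 0.1282]
tool_rot: [-2.958, 1.058, -0.002]
contact_force: [0.6, -0.1, -0.0]
opening: 0.0597
grip_force: 0.0
```

Request:
send_rows --rows '[[6,[0,0,0],-10],[6,[0,0,0],-10],[6,[0,0,0],-10],[6,[0,0,0],-10],[6,[0,0,0],-10],[6,[0,0,0],-10],[6,[0,0,0],-10],[6,[0,0,0],-10],[6,[0,0,0],-10],[6,[0,0,0],-10]]'

```text
t: 34.38
tool_pos: [0.5072, -0.2618, 0.128]
tool_rot: [2.707, 1.594, 0.001]
contact_force: [-0.4, 0.1, 0.8]
opening: 0.0602
grip_force: 0.0
```

Request:
send_rows --rows '[[6,[0,0,0],-10],[6,[0,0,0],-10],[6,[0,0,0],-10],[6,[0,0,0],-2],[6,[0,0,0],0],[6,[0,0,0],0]]'

```text
t: 35.12
tool_pos: [0.507, -0.2619, 0.1279]
tool_rot: [2.171, 2.271, 0.0]
contact_force: [-0.4, 0.1, 0.4]
opening: 0.06
grip_force: 0.0
```

Run:
```python
from h import *
knob(.037);bar();ridges('wrist')
```

```text
knob 3910 ((506.7797546386719, -263.43804931640625), 21.437240600585938) 0.0641
at [ 0.5069 -0.262   0.1278] 92.6
shift cm [-0.15 -0.02  9.08] turn 0.0 rows>= 2
L 216 centre x clamp mm -27.3 max -18.7
R 213 centre x clamp mm -30.7 max -21.8
wrist [448.  27.] 3858 [ 565.9 -133.5] [59.9 14.7] 2.6 z 0.041 clamp mm [ 19.  -30.4]
```

Request:
send_rows --rows '[[6,[-0.2,0,3],0],[6,[0,0,3],0],[6,[0,0,3],0],[6,[0,0,0],0],[3,[0,0,0],0],[3,[0,0,0],0],[3,[0,0,0],0],[3,[0,0,0],0],[3,[0,0,0],6],[3,[0,0,0],8]]'

```text
t: 36.52
tool_pos: [0.5078, -0.2646, 0.0395]
tool_rot: [2.433, 1.985, 0.001]
contact_force: [-2.1, 0.6, 6.0]
opening: 0.039
grip_force: 41.4
```

Request:
send_rows --rows '[[3,[0,0,0],8],[3,[0,0,0],8],[3,[0,0,0],8],[3,[0,0,0],8],[3,[0,0,0],8],[3,[0,0,0],8],[3,[0,0,0],8],[3,[0,0,0],8],[3,[0,0,0],8],[3,[0,0,0],8]]'

```text
t: 37.78
tool_pos: [0.5081, -0.2649, 0.0395]
tool_rot: [3.139, -0.044, 0.004]
contact_force: [-1.5, -0.1, 4.4]
opening: 0.0386
grip_force: 41.2
```

Request:
send_rows --rows '[[3,[0,0,0],8],[3,[0,0,0],8],[3,[0,0,0],8],[3,[0,0,0],8],[3,[0,0,0],4],[3,[0,0,0],0]]'

```text
t: 38.52
tool_pos: [0.508, -0.2651, 0.0395]
tool_rot: [2.975, -1.005, 0.005]
contact_force: [-1.7, -1.6, 4.8]
opening: 0.0389
grip_force: 41.3
```

Run:
```python
from h import *
bar(); p,y,o=pose(); print(p,y,o['wrist_torque'])
plan((.4926,.0520,p[2],y))
ridges('top')
```

```text
L 215 centre x clamp mm -25.0 max -16.1
R 213 centre x clamp mm -20.9 max -12.2
[ 0.50798208 -0.26512497  0.0394826 ] -37.30968036538602 [-0.23711264  0.35313902 -0.10764901]
at [ 0.508  -0.2651  0.0395] -37.3
shift cm [-20.45 -24.29  -0.  ] turn 0.0 rows>= 6
top [163. 108.] 112 [774.5 322.3] [21.  53.7] 37.6 z 0.0407 clamp mm [248.5 415.3]
top [179. 126.] 62 [738.  291.1] [10.9 46.3] 42.6 z 0.0388 clamp mm [210.6 385.8]
top [380. 202.] 210 [ 574.  -133.4] [60.6 17.4] 3.8 z 0.0423 clamp mm [ 27.1 -30.7]
top [351. 205.] 207 [569.7 -71.2] [60.5 14.1] 3.8 z 0.0425 clamp mm [25.7 31.6]
```

Request:
send_rows --rows '[[6,[0,0,0],0],[6,[0,0,0],0],[6,[0,0,-4],0],[6,[0,0,-5],0],[6,[-3.4,-4,0],0],[6,[-3.4,-4,0],0],[6,[-3.4,-4,0],0],[6,[-3.4,-4.1,0],0],[6,[-3.4,-4.1,0],0],[6,[-3.5,-4.1,0],0]]'

```text
t: 39.88
tool_pos: [0.491, 0.0554, 0.1276]
tool_rot: [-2.976, 1.006, -0.0]
contact_force: [0.7, -0.3, -0.1]
opening: 0.0602
grip_force: 0.0
```

Request:
send_rows --rows '[[6,[0,0,0],-10],[6,[0,0,0],-10],[6,[0,0,0],-10],[6,[0,0,0],-10],[6,[0,0,0],-10],[6,[0,0,0],-10],[6,[0,0,0],-10],[6,[0,0,0],0],[6,[0,0,0],0]]'

```text
t: 41.0
tool_pos: [0.4913, 0.0536, 0.1276]
tool_rot: [-3.016, -0.879, 0.0]
contact_force: [0.6, 0.4, -0.2]
opening: 0.06
grip_force: 0.0
```

Run:
```python
from h import *
knob(.037);bar()
```

```text
knob 3940 ((492.7139892578125, 52.25028610229492), 21.319538116455078) 0.0641
at [0.4914 0.0536 0.1277] 32.5
shift cm [0.04 0.19 9.07] turn 0.0 rows>= 2
L 145 centre x clamp mm -24.8 max -16.1
R 208 centre x clamp mm -20.7 max -12.0
```

Request:
send_rows --rows '[[6,[0,0.2,3],0],[6,[0,0,3],0],[6,[0,0,3],0],[6,[0,0,0],0],[3,[0,0,0],0],[3,[0,0,0],0],[3,[0,0,0],0],[3,[0,0,0],0],[3,[0,0,0],6],[3,[0,0,0],8]]'

```text
t: 42.35
tool_pos: [0.494, 0.0511, 0.0395]
tool_rot: [3.099, 0.503, 0.004]
contact_force: [-0.1, -6.4, 5.9]
opening: 0.0386
grip_force: 42.2
```

Request:
send_rows --rows '[[3,[0,0,0],8],[3,[0,0,0],8],[3,[0,0,0],8],[3,[0,0,0],8],[3,[0,0,0],8],[3,[0,0,0],8],[3,[0,0,0],3],[3,[0,0,0],0]]'

```text
t: 43.35
tool_pos: [0.494, 0.0505, 0.0395]
tool_rot: [3.015, -0.875, 0.006]
contact_force: [1.1, -8.1, 5.9]
opening: 0.0387
grip_force: 42.3
```

Run:
```python
from h import *
bar(); p,y,o=pose(); print(p,y,o['wrist_torque'])
plan((.500,.3904,.15,y))
ridges('top')
```

```text
L 127 centre x clamp mm -20.0 max -11.4
R 213 centre x clamp mm -19.6 max -10.8
[0.49400421 0.05050073 0.03955058] -32.345868878655494 [-1.291064    0.17874805 -0.09331196]
at [0.494  0.0505 0.0396] -32.3
shift cm [-17.68 -29.04 -11.04] turn 0.0 rows>= 6
top [163. 107.] 98 [772.6 322.3] [21.4 54.9] 41.2 z 0.0422 clamp mm [246.5 415.4]
top [179. 126.] 65 [738.2 290.9] [11.6 46.4] 43.9 z 0.0397 clamp mm [210.7 385.6]
top [381. 201.] 203 [ 576.2 -134.3] [59.3 17.4] 3.9 z 0.0423 clamp mm [ 29.3 -31.7]
top [351. 203.] 202 [573.6 -72. ] [60.  14.1] 3.3 z 0.0426 clamp mm [29.6 30.7]
```

The bar is home, with its centre up about 25 mm at both ends, and the cartridges are at clamp x of about 29.5 mm. On to the timer.

Request:
send_rows --rows '[[6,[0,0,0],0],[6,[0,0,0],0],[6,[0,0,-4],0],[6,[0,0,-5],0],[6,[-3,-4.9,-1],0],[6,[-3,-4.9,-1],0],[6,[-3,-4.9,0],0],[6,[-3,-4.8,0],0],[6,[-2.9,-4.8,0],0],[6,[-2.8,-4.7,0],0]]'

```text
t: 44.7
tool_pos: [0.4973, 0.3939, 0.1473]
tool_rot: [-3.017, 0.874, 0.002]
contact_force: [1.2, -0.6, 0.8]
opening: 0.0601
grip_force: 0.0
```

Request:
send_rows --rows '[[6,[0,0,0],-10],[6,[0,0,0],-10],[6,[0,0,0],-10],[6,[0,0,0],-10],[6,[0,0,0],-10],[6,[0,0,0],-10],[6,[0,0,0],-10],[6,[0,0,0],-10],[6,[0,0,0],-10],[6,[0,0,0],-10]]'

```text
t: 45.95
tool_pos: [0.4975, 0.3919, 0.1471]
tool_rot: [-2.604, -1.756, 0.002]
contact_force: [0.1, 0.5, 0.4]
opening: 0.0598
grip_force: 0.0
```

Request:
send_rows --rows '[[6,[0,0,0],-10],[6,[0,0,0],0],[6,[0,0,0],0]]'

```text
t: 46.32
tool_pos: [0.4979, 0.3917, 0.1475]
tool_rot: [-2.449, -1.967, 0.001]
contact_force: [-0.7, -0.3, 0.0]
opening: 0.06
grip_force: 0.0
```

Run:
```python
from h import *
knob(.037,(.058,.08));bar();ridges('top')
im=shot('wrist','w4.png'); np.savez('w4.npz',**im)
```

```text
knob 3181 ((500.45770263671875, 391.8575134277344), 20.02794075012207) 0.0654
at [0.498  0.3917 0.1475] 77.5
shift cm [ 0.07  0.24 11.05] turn 0.0 rows>= 2
L 213 centre x clamp mm -19.8 max -11.0
R 213 centre x clamp mm -19.6 max -10.8
top [163. 107.] 90 [775.3 321.6] [20.2 52.6] 35.0 z 0.0422 clamp mm [249.3 414.5]
top [381. 201.] 198 [ 576.2 -132.8] [59.9 14.6] 2.2 z 0.0426 clamp mm [ 29.3 -30.2]
top [351. 203.] 199 [573.3 -72. ] [59.4 14.1] 2.4 z 0.0431 clamp mm [29.2 30.7]
top [116. 229.] 80 [521.4 417.5] [13.2 48.5] 47.6 z 0.0323 clamp mm [ -0.  522.1]
```

View pics/w4.png

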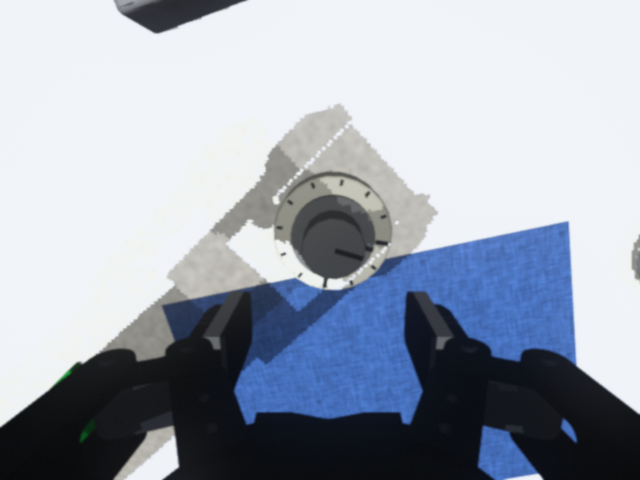

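The zero mark is at (384,243), the 15-minute mark at (325,283), and the pointer runs from (337,250) to (362,258). I'll compute the exact angles.

```bash
cat >> h.py <<'E'
def plane(im,u,v,z):
    T=im['cam_to_world']; d=np.array([(u-im['cx'])/im['fx'],(v-im['cy'])/im['fy'],1])@T[:3,:3].T
    return T[:3,3]+d*(z-T[2,3])/d[2]
def pt(im,c,u,v,z):
    q=plane(im,u,v,z)[:2]*1000-c; print((u,v),'r',np.hypot(*q).round(1),'ang',np.degrees(np.arctan2(q[1],q[0])).round(1))
E
python3 - <<'E'
from h import *
im=dict(np.load('w4.npz')); c=np.array([500.4,391.8])
for u,v,z in ((384,243,.03),(376,242,.03),(388,243,.03),(325,283,.03),(325,287,.03),(335,250,.065),(362,258,.065)): pt(im,c,u,v,z)
a,b=plane(im,336,250.5,.065),plane(im,362,258,.065); print('pointer dir',np.degrees(np.arctan2(*(b-a)[1::-1])))
b=cv2.cvtColor(im['frame'],cv2.COLOR_RGB2BGR)[165:300,265:405]; cv2.imwrite('pics/c2.png',cv2.resize(b,None,fx=4,fy=4,interpolation=cv2.INTER_NEAREST))
E
```

```text
(384, 243) r 37.1 ang -21.8
(376, 242) r 31.4 ang -22.2
(388, 243) r 39.9 ang -21.2
(325, 283) r 36.7 ang -110.3
(325, 287) r 39.8 ang -109.7
(335, 250) r 1.5 ang -35.9
(362, 258) r 19.0 ang -30.1
pointer dir -29.130792030912023
```

View pics/c2.png

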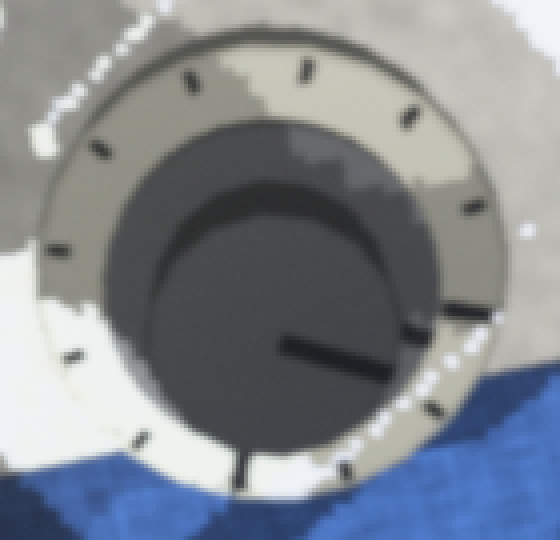

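Request:
send_rows --rows '[[6,[0.1,0.2,4],0],[6,[0,0,3.5],0],[6,[0,0,2.5],0],[6,[0,0,0.5],0],[6,[0,0,0],0]]'

```text
t: 47.15
tool_pos: [0.5007, 0.3923, 0.0433]
tool_rot: [2.448, 1.969, 0.001]
contact_force: [0.6, -0.5, 0.5]
opening: 0.06
grip_force: 0.0
```

Request:
send_rows --rows '[[3,[0,0,0],0],[3,[0,0,0],0],[3,[0,0,0],0],[3,[0,0,0],0],[3,[0,0,0],0]]' --newtons 35

```text
t: 47.78
tool_pos: [0.5017, 0.3929, 0.0449]
tool_rot: [2.447, 1.969, 0.005]
contact_force: [0.4, -0.9, 5.9]
opening: 0.0386
grip_force: 35.8
```

Request:
send_rows --rows '[[3,[0,0,0.2],0],[3,[0,0,0.1],0],[3,[0,0,0],0]]'

```text
t: 48.15
tool_pos: [0.5019, 0.393, 0.0448]
tool_rot: [2.447, 1.969, 0.004]
contact_force: [-5.3, -3.2, 19.5]
opening: 0.0388
grip_force: 37.3
```

Request:
send_rows --rows '[[3,[0,0,-0.05],4],[3,[0,0,0],8],[3,[0,0,0],8],[3,[0,0,0],8],[3,[0,0,0],0]]'

```text
t: 48.78
tool_pos: [0.5029, 0.3925, 0.0448]
tool_rot: [2.851, 1.317, 0.007]
contact_force: [-2.4, -5.8, 16.6]
opening: 0.0385
grip_force: 36.9
```

Run:
```python
from h import *
p,y,o=pose(); print(p,y,o['contact_force'],o['wrist_torque'])
im=shot('wrist','w5.png'); np.savez('w5.npz',**im)
b=cv2.cvtColor(im['frame'],cv2.COLOR_RGB2BGR)
cv2.imwrite('pics/w5.png',b)
```

```text
[0.50287382 0.39246949 0.04476818] 49.5901475129766 [-2.3788984  -5.78899092 16.55517267] [-0.88958922  0.35698865 -0.08790709]
```

View pics/w5.png

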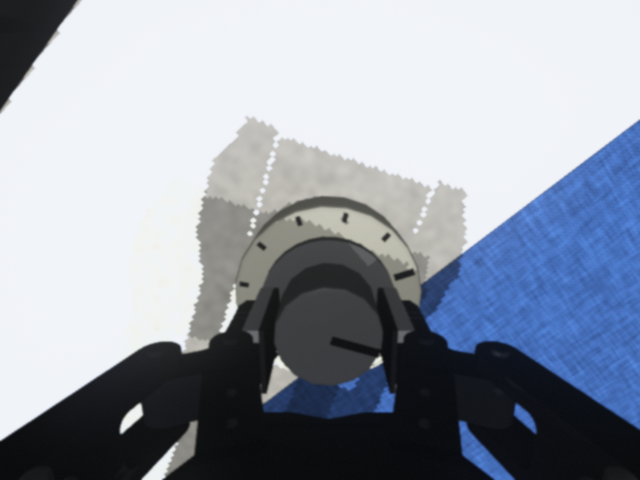

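The pointer tip is at (378,350) and turns with the gripper. The zero mark is at (404,275). I'll check the body hasn't spun.

Run:
```python
from h import *
im=dict(np.load('w5.npz'))
for u,v in ((404,275),):
    print('zero mark',plane(im,u,v,.03)[:2]*1000)
im4=dict(np.load('w4.npz')); print('before',plane(im4,382,243,.03)[:2]*1000)
a,b=plane(im,333,341,.065),plane(im,377,350,.065); print('pointer',np.degrees(np.arctan2(*(b-a)[1::-1])))
```

```text
zero mark [533.13374243 378.28124674]
before [533.474534   378.29178541]
pointer -53.33083564176869
```

Request:
send_rows --rows '[[3,[0,0,0],6],[3,[0,0,0],8],[3,[0,0,0],8],[3,[0,0,0],8],[3,[0,0,0],8],[3,[0,0,0],8],[3,[0,0,0],7],[3,[0,0,0],0],[3,[0,0,0],0]]'

```text
t: 49.95
tool_pos: [0.5037, 0.391, 0.0448]
tool_rot: [3.138, -0.092, 0.009]
contact_force: [0.6, -9.7, 16.2]
opening: 0.0383
grip_force: 37.0
```

Request:
send_rows --rows '[[3,[0,0,-0.3],0],[6,[0,0,0],0],[6,[0,0,0],0],[6,[0,0,-3],0],[6,[0,0,-5],0],[6,[0,0,-4],0],[6,[0,0,0],0]]'

```text
t: 50.82
tool_pos: [0.5023, 0.3937, 0.1679]
tool_rot: [-3.136, 0.091, -0.01]
contact_force: [0.7, -0.4, 0.6]
opening: 0.0601
grip_force: 0.0
```

Run:
```python
from h import *
knob(.037,(.058,.08));bar();ridges('top')
im=shot('wrist'); np.savez('w6.npz',**im); b=cv2.cvtColor(im['frame'],cv2.COLOR_RGB2BGR)[160:300,240:420]
cv2.imwrite('pics/c3.png',cv2.resize(b,None,fx=4,fy=4,interpolation=cv2.INTER_NEAREST))
```

```text
knob 2706 ((498.66143798828125, 393.60125732421875), 20.129497528076172) 0.0654
at [0.501  0.3929 0.165 ] -3.3
shift cm [-0.24 -0.06 12.8 ] turn 0.0 rows>= 3
L 214 centre x clamp mm -19.9 max -11.1
R 215 centre x clamp mm -19.5 max -10.6
top [163. 107.] 96 [774.9 321.4] [18.9 52.5] 35.6 z 0.043 clamp mm [248.8 414.4]
top [381. 201.] 204 [ 576.4 -134.1] [60.  16.9] 3.0 z 0.0423 clamp mm [ 29.5 -31.5]
top [351. 203.] 202 [573.8 -72.1] [60.5 14.3] 1.7 z 0.0428 clamp mm [29.7 30.5]
```

View pics/c3.png

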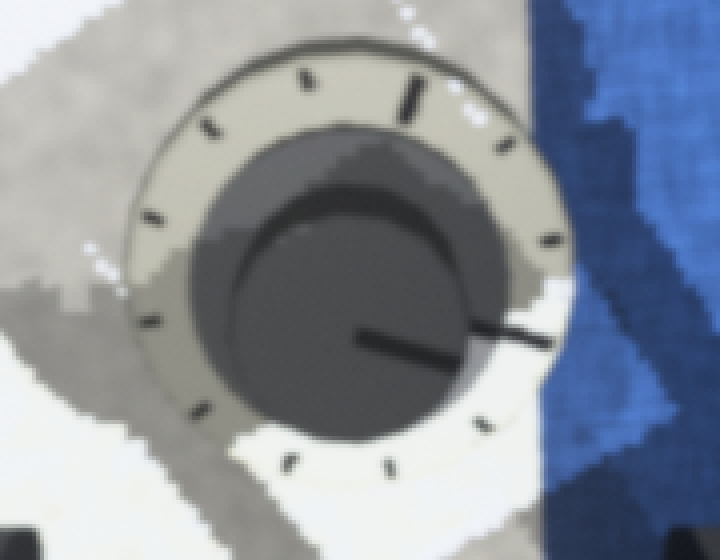

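Run:
```python
from h import *
im=dict(np.load('w6.npz'))
f=lambda u,v,z: plane(im,240+u/4-.4,160+v/4-.4,z)[:2]*1000
ang=lambda d: np.degrees(np.arctan2(d[1],d[0])).round(1)
print('zero',f(408,118,.03),f(417,80,.03),'dir',ang(f(417,80,.03)-f(405,120,.03)))
print('pointer',ang(f(458,365,.065)-f(358,337,.065)))
m=f(550,344,.03); print('15 mark',m)
c=np.array([498.7,393.6])
for c in (np.array([498.7,393.6]),np.array([500.4,391.8])):
    print('zero',ang(f(411,100,.03)-c),'15',ang(m-c),'skirt mark',ang(f(480,327,.037)-c),'ptr tip',ang(f(458,365,.065)-c))
```

```text
zero [527.53848306 381.19488322] [534.19304594 379.27448735] dir -19.5
pointer -109.6
15 mark [483.92896554 356.8234295 ]
zero -22.2 15 -111.9 skirt mark -110.4 ptr tip -111.4
zero -20.4 15 -115.2 skirt mark -115.8 ptr tip -118.6
```

The pointer is at about 89° from the zero mark, in line with the 15-minute mark, and the timer body hasn't moved. The bar is home, the cartridges are in place and the arm is clear, so I'm handing in.

```bash
python3 -c "
from station import ctrl
print(ctrl.finish_job())"
```

```text
the job is handed in; nothing more can be done
None
```

The job is handed in; I saw no pass/fail result, but my last measurements showed both cartridges (only two were there) centred in bays 2 and 3, the bar home at both ends, and the timer at about 15 minutes (roughly 89° from zero) with its body unmoved.

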